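Clear the bauble-painting table

ROBOT

A 6-joint arm with a two-finger parallel gripper is mounted at the origin on the work surface. World frame = base frame: x ahead of the robot, y to its left, z up, the work surface at z = 0. Lengths are in mm, angles in degrees, forces in N, time in s.
With the tool pointing down it reaches from about 350 to 850 mm from the base axis. Payload 8.1 kg.
Tool frame: the origin (TCP) lies at the very end of the fingers, on their centre line; the grasp point (between the pads) lies 19 mm behind it (pinch_z is the z of the grasp point in the tool frame, in mm); z points along the fingers, y is the direction in which the jaws open and shut (so a half turn about z gives the same grasp; the last joint's range is limited). The gripper opens to 85 mm and grips with 20 to 120 N. Pads are 22 mm wide; open, the fingers measure 114 mm over their backs; the gripper's body (76 mm by 85 mm) begins 54 mm behind the grasp point. The pads swing forward as they close: fully open they stand 13 mm farther back than shut.
Start: joints at [60.768, 7.471, 85.268, -0, 87.261, -4.893], TCP at [247.263, 546.687, 231.292] pointing down, gripper open.
Joint ranges: [-169.43, 169.43], [-51.17, 129.36], [1.28, 143.12], [-76.62, 256.62], [0, 156.53], [-152.29, 152.29]. Speed limits (degrees/s): [136.94, 136.94, 159.86, 180, 180, 180].

INTERFACE

Orientations are given as [roll, pitch, yaw] about the fixed x, y, z axes, in that order (R = Rz(yaw) Ry(pitch) Rx(roll)).
In Python, from bench import * gives the robot as it stands.
- The arm moves only by the shell command python3 -m creep 'ROWS' [FORCE]. ROWS is a JSON object of lists of equal length, an entry for each row: "translation": the shift along the tool's x, y, z in mm, a list of three; "rotation": the turn, a rotation vector about the tool's x, y, z in rad, a list of three; "claw": the finger opening in mm, from 0 to 85.4. In form: {"translation": [[dx, dy, dz], ...], "rotation": [[ax, ay, az], ...], "claw": [claw, ...]}. A call has 1 to 10 rows; each row shifts and turns the commanded pose from where the row before left it, along the tool's axes as they then stand; what a row does not reach is not made up. A row lasts 1/10 s, in which the tool goes at most 50 mm and 8.59 degrees, less where a joint would pass 70% of its speed; a pose out of reach is approached as far as the arm can. A call is refused whole if a number of a shift passes 50 or a number of a turn 0.15, either way. A call with a gripper value outside its range is refused whole. The fingers move at their own pace and stop on an object; FORCE is the grip in N (left out, the last holds). Time passes only in rows, so rows that do not move let the fingers close. It gives the time, the measured TCP pose, the force and the opening at its end, in the units of the state.
- sense(): the state, without advancing time (a new reading comes with each control period).
- snapshot(name): name is "scene" or "top"; returns a dict with "frame" (420x560x3 uint8, red, green, blue), "intrinsics" (3x3 intrinsics, pixels), "extrinsics" (4x4, takes a point from camera to world coordinates). Camera axes: x right, y up, looking along -z (the intrinsics and any distortion apply to the point x, -y, -z); pixel columns grow to the right and rows downward; lengths in mm; the calibration is good to about 2 mm. A picture is of the moment at which its call begins. There is no depth.
- hand_in(): hands the job in, once; it reports no verdict.
The state is a dict: "time": time; "joint_pos": joint angles; "qd": joint speeds; "joint_efforts": joint torques, N m; "tool_pos": TCP position; "tcp_rot": TCP orientation; "ft_force": force on the tool from outside, world axes, zero at the start; "wrist_torque": the same for the moment, N m; "finger_gap": finger opening in mm.
Only numpy, scipy, OpenCV 4.12 (cv2) and the standard library are available. Lean on these libraries where they do the work, as an engineer would, in place of code of your own. Each camera call takes 0.05 s, during which the arm holds its last target.

TASK

The painting session is over, so sort out what is left on the table: stand the two painted baubles in the two seats of the wooden drying board, put the unpainted white bauble back in the empty seat of the cardboard box of blanks, and stand the two paint pots in the grey paint tray, one in each bay, all of them upright (it does not matter which painted bauble or which pot takes which of its two places). The baubles are glass: set them down, never drop them. Leave the bauble already in the box and the white rinsing bowl undisturbed.

Things in the scene. Friction and masses are not known exactly. Their poses are not given: they have to be found in the camera images.
- blue_bauble: Finished bauble, painted blue with a white line and white dots, gold cap, standing on a small flat round foot 18 mm across: ball diameter 54 mm with its centre 27.5 mm above the underside, metal cap on top to 59 mm and a thin wire loop to 68 mm; 45 g. Loose. Origin: centre of the underside of the foot, z up through the cap.
- red_bauble: Finished bauble, painted red with gold bands and dots, gold cap, standing on a small flat round foot 18 mm across: ball diameter 54 mm with its centre 27.5 mm above the underside, metal cap on top to 59 mm and a thin wire loop to 68 mm; 45 g. Loose. Origin: centre of the underside of the foot, z up through the cap.
- plain_bauble: Unpainted, all white bauble, silver cap, among the loose things on the table, standing on a small flat round foot 18 mm across: ball diameter 54 mm with its centre 27.5 mm above the underside, metal cap on top to 59 mm and a thin wire loop to 68 mm; 45 g. Loose. Origin: centre of the underside of the foot, z up through the cap.
- green_pot: Green paint pot, loose: plastic screw-lid pot, upright cylinder 45 mm in diameter over the white lid (43 mm below it) and 50 mm tall, its body and the disc on its lid in the colour of the paint; 55 to 115 g. Origin: centre of its underside, z up.
- yellow_pot: Yellow paint pot, loose: plastic screw-lid pot, upright cylinder 45 mm in diameter over the white lid (43 mm below it) and 50 mm tall, its body and the disc on its lid in the colour of the paint; 55 to 115 g. Origin: centre of its underside, z up.
- drying_board: Drying board, fixed: pale wooden board 92 mm (x) by 180 mm (y), top 24 mm above the table, with two empty seats: round holes 28 mm across, centred at x = 0, y = -45 and +45 mm. A bauble set over a seat sinks in a little and centres itself, its underside then 20 mm above the table. Origin: centre of its underside, z up.
- blanks_box: Box of unpainted baubles, fixed: brown cardboard, 98 mm (x) by 186 mm (y), 3 mm rim 30 mm high; white card insert, top 28 mm above the table, with two seats: round holes 28 mm across at x = 0, y = -45 mm (empty) and +45 mm (always taken). A bauble set over a seat sinks in a little and centres itself, its underside then 24 mm above the table. Origin: centre of its underside, z up.
- paint_tray: Paint tray, fixed: grey plastic, 79 mm (x) by 154 mm (y) plus an end tab to y = 90 mm either way; floor 4 mm and rim 10 mm above the table, walls 4 mm; a dividing wall makes two square bays of 71 mm, centred at x = 0, y = -37.5 and +37.5 mm. Origin: centre of its underside, z up.
- stock_bauble: Bystander: unpainted white bauble, same make as the plain one, already in the +y seat of the box of unpainted baubles, loose in its seat. Leave it there. Top of its loop 92 mm above the table. Origin: centre of the underside of its foot, z up.
- rinse_bowl: Bystander: empty white plastic rinsing bowl, 88 mm across the rim and 50 mm tall, standing loose beyond the work. Leave it alone. Origin: centre of its underside.

How it is judged:
By the outcome, as a careful person would: the job done as asked, in the order asked, and still so for the second after the job is handed in, with the robot touching nothing.
It also fails if it takes over 141 s, if anything falls off the work surface, if the arm or the gripper's body presses on something with over 40 N, if the wrist force passes 120 N, or if a joint passes its speed limit or range.

## Working session

There is one attempt and no reset: what is moved stays moved. The work goes in short steps, Python scripts to look and compute and a shell command to move; the robot and the scene stay as the last step left them, time stands still between calls to the robot, and variables do not carry over. Pictures are saved under pics/ and viewed, and the job is handed in when it is done.

```bash
ls; mkdir -p pics; python3 - <<'E'
from bench import *
import cv2
s=sense();print(s)
for n in("scene","top"):
    d=snapshot(n);cv2.imwrite(f"pics/{n}0.png",d["frame"][:,:,::-1]);print(n,d["intrinsics"],d["extrinsics"],d.keys())
E
```

```text
pics
{'time': 0.0, 'joint_pos': array([ 6.07684057e+01,  7.51495783e+00,  8.53304395e+01,  1.79549130e-05,
        8.72623935e+01, -4.89412032e+00]), 'qd': array([ 0.03180619, -0.0565226 ,  0.04590319,  0.0640569 ,  0.06374353,
       -0.120954  ]), 'joint_efforts': array([ 1.51939485e-04, -5.69410086e+01, -5.00547802e+01, -1.43525563e-04,
        1.50642759e-02, -1.50297575e-05]), 'tool_pos': array([246.97987688, 546.19182527, 230.23489159]), 'tcp_rot': array([-1.79892604e+02, -9.21400640e-03,  1.55662517e+02]), 'ft_force': array([ 0.58249495,  0.78236324, -0.73547064]), 'wrist_torque': array([-0.0421529 , -0.05844436, -0.02089523]), 'finger_gap': 85.19576445497634}
scene [[379.42318621   0.         281.74546743]
 [  0.         379.42318621 205.24174085]
 [  0.           0.           1.        ]] [[-2.59409850e-01 -5.74258598e-01  7.76487986e-01  1.22811537e+03]
 [ 9.65744275e-01 -1.59800097e-01  2.04455189e-01  1.99094829e+02]
 [ 6.67270550e-03  8.02926517e-01  5.96040673e-01  5.60606937e+02]
 [ 0.00000000e+00  0.00000000e+00  0.00000000e+00  1.00000000e+00]] dict_keys(['frame', 'intrinsics', 'extrinsics'])
top [[520.02500952   0.         284.30417813]
 [  0.         520.02500952 203.41776465]
 [  0.           0.           1.        ]] [[ 4.58109195e-03  9.81047171e-01 -1.93714896e-01  3.09960214e+02]
 [-9.99853164e-01  7.69249837e-03  1.53126298e-02  3.06773407e+01]
 [ 1.65125636e-02  1.93616303e-01  9.80938358e-01  1.25928659e+03]
 [ 0.00000000e+00  0.00000000e+00  0.00000000e+00  1.00000000e+00]] dict_keys(['frame', 'intrinsics', 'extrinsics'])
```

View pics/scene0.png

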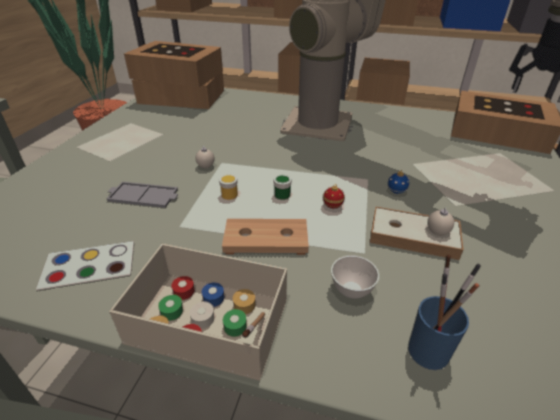

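View pics/top0.png

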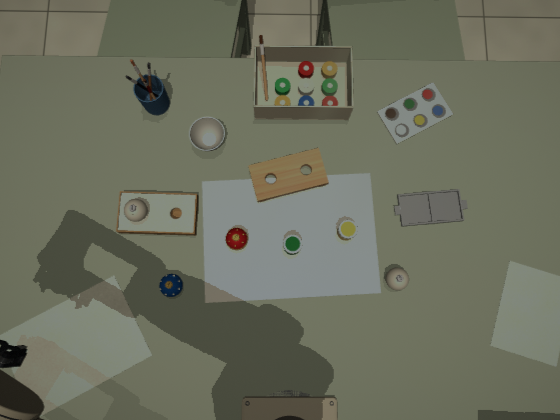

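```bash
cat > h.py <<'E'
from bench import *
import numpy as np,cv2
def P(d,pts):
    K=d["intrinsics"];E=d["extrinsics"];p=(np.linalg.inv(E)@np.c_[np.atleast_2d(pts),np.ones(len(np.atleast_2d(pts)))].T)[:3]
    q=K@np.array([p[0],-p[1],-p[2]]);return (q[:2]/q[2]).T
def ray(d,u,v,z):
    K=d["intrinsics"];E=d["extrinsics"];a=np.linalg.inv(K)@[u,v,1];w=E[:3,:3]@[a[0],-a[1],-a[2]];o=E[:3,3]
    return o+w*(z-o[2])/w[2]
def tri(d1,p1,d2,p2):
    A=[];b=[]
    for d,p in((d1,p1),(d2,p2)):
        o=d["extrinsics"][:3,3];w=ray(d,*p,0)-o;w/=np.linalg.norm(w);M=np.eye(3)-np.outer(w,w);A.append(M);b.append(M@o)
    return np.linalg.lstsq(np.vstack(A),np.hstack(b),rcond=None)[0]
E
python3 - <<'E'
from h import *
t=cv2.imread("pics/top0.png");s=cv2.imread("pics/scene0.png")
def sheet(im,cs,r,k,name):
    o=[cv2.resize(im[v-r:v+r,u-r:u+r],None,fx=k,fy=k,interpolation=cv2.INTER_NEAREST) for u,v in cs]
    o=[np.clip(x.astype(float)*1.6,0,255).astype(np.uint8) for x in o]
    cv2.imwrite(name,np.vstack([np.hstack(o[:4]),np.hstack(o[4:])]))
sheet(t,[(171,286),(236,238),(397,279),(292,243),(347,229),(160,212),(288,175),(430,208)],48,2,"pics/tz.png")
sheet(s,[(398,183),(333,197),(205,159),(283,187),(229,187),(418,232),(265,235),(143,194)],48,2,"pics/sz.png")
E
```

```text
(no output)
```

View pics/tz.png

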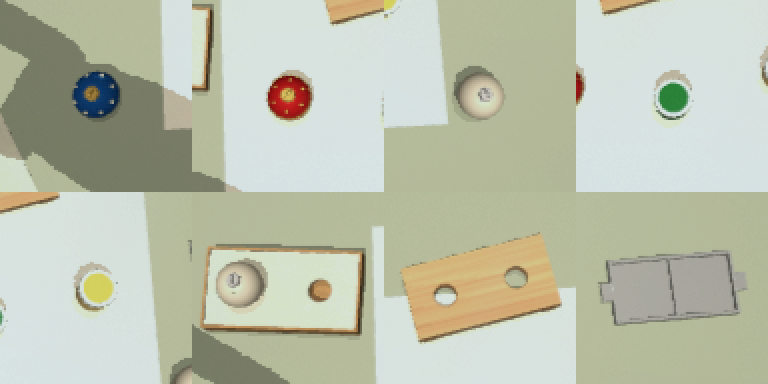

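View pics/sz.png

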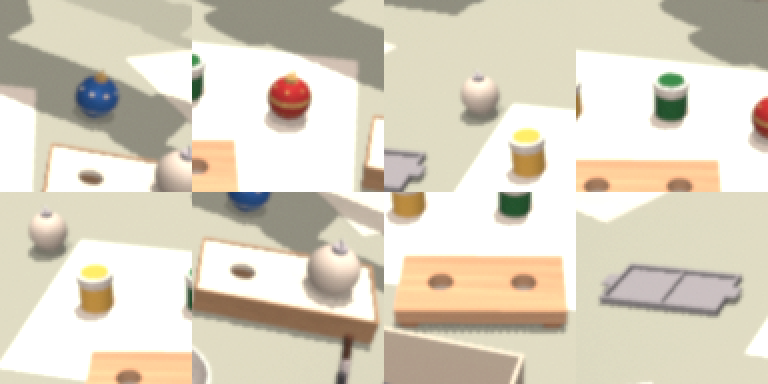

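The crops show all the loose things upright, with the board, box and tray clear and the seats visible. Next I segment them.

```bash
cat > m.py <<'E'
from h import *
def comp(mask,near):
    n,l,st,c=cv2.connectedComponentsWithStats(mask.astype(np.uint8))
    ok=[i for i in range(1,n) if st[i,4]>=15]
    if not ok: return None
    i=min(ok,key=lambda i:np.hypot(*(c[i]-near)))
    m=(l==i).astype(np.uint8)
    cn=max(cv2.findContours(m,cv2.RETR_EXTERNAL,cv2.CHAIN_APPROX_NONE)[0],key=len)
    return cn
def masks(f):
    h=cv2.cvtColor(f,cv2.COLOR_RGB2HSV);H,S,V=[h[...,i].astype(int) for i in range(3)]
    r,g,b=[f[...,i].astype(int) for i in range(3)]
    return dict(blue=(H>100)&(H<130)&(S>110),red=((H<8)|(H>172))&(S>130),green=(H>45)&(H<90)&(S>120),yellow=(H>20)&(H<35)&(S>90)&(r>100),
      plain=(r-g>4)&(S<70)&(V>60))
E
python3 - <<'E'
from m import *
ds={n:snapshot(n) for n in("scene","top")}
near=dict(top=dict(blue=(171,286),red=(236,238),plain=(397,279),green=(292,243),yellow=(347,229)),
scene=dict(blue=(398,183),red=(333,197),plain=(205,159),green=(283,187),yellow=(229,187)))
for n in("plain","blue","red","green","yellow"):
    c={}
    for v in ds:
        cn=comp(masks(ds[v]["frame"])[n],near[v][n])
        if cn is None: print(n,v,"none");continue
        cc,r=cv2.minEnclosingCircle(cn);x,y,w,h=cv2.boundingRect(cn);c[v]=(x+w/2-.5,y+h/2-.5)
        print(n,v,np.round(cc,1),round(r,1),(x,y,w,h))
    z=27.5 if n not in("green","yellow") else 50
    for v in c: print("  ",v,np.round(ray(ds[v],*c[v],z),1))
    print("  tri",np.round(tri(ds["top"],c["top"],ds["scene"],c["scene"]),1))
f=ds["top"]["frame"];print(f[279,397],f[282,392],f[285,420],f[272,390])
E
```

```text
plain scene [204.  157.5] 10.7 (195, 147, 20, 22)
plain top [397.1 278.8] 11.0 (387, 268, 22, 22)
   scene [ 373.3 -253.3   27.5]
   top [ 375.  -256.1   27.5]
  tri [ 374.4 -254.4   28.2]
blue scene [398.3 182.8] 9.8 (389, 174, 20, 17)
blue top [170.8 285.1] 11.6 (160, 274, 22, 23)
   scene [355.8 280.2  27.5]
   top [357.1 276.2  27.5]
  tri [357.  278.2  27.8]
red scene [333.5 195.5] 9.6 (324, 188, 20, 13)
red top [236.  238.1] 10.4 (226, 228, 21, 21)
   scene [454.7 126.8  27.5]
   top [468.4 126.   27.5]
  tri [467.2 126.7  35.9]
green scene [282. 192.] 6.7 (276, 189, 13, 9)
green top [292.1 243.3] 6.9 (286, 237, 14, 14)
   scene [515.9  11.9  50. ]
   top [453.5  -7.8  50. ]
  tri [457.8  -6.3   8.1]
yellow scene [228.  178.5] 6.2 (222, 175, 13, 7)
yellow top [347.6 228.3] 7.2 (341, 222, 14, 14)
   scene [ 488.7 -134.8   50. ]
   top [ 489.8 -137.2   50. ]
  tri [ 489.3 -135.9   50.3]
[76 74 71] [131 124 106] [113 116  96] [93 88 75]
```

```bash
python3 - <<'E'
from m import *
d=snapshot("top");s=snapshot("scene")
def show(f,u,v,r,k,fn):
    c=f[v-r:v+r,u-r:u+r,::-1];c=np.clip(c.astype(float)*1.5,0,255).astype(np.uint8)
    return cv2.resize(c,None,fx=k,fy=k,interpolation=cv2.INTER_NEAREST)
a=np.hstack([show(d["frame"],160,212,48,4,0),show(d["frame"],288,175,48,4,0)])
b=np.hstack([show(s["frame"],418,232,48,4,0),show(s["frame"],265,235,48,4,0)])
cv2.imwrite("pics/seats.png",cv2.resize(np.vstack([a[96:384-96+0],b[96:384-96]]),(768,384)))
def hsv(f):
    h=cv2.cvtColor(f,cv2.COLOR_RGB2HSV);return [h[...,i].astype(int) for i in range(3)]
H,S,V=hsv(d["frame"])
# board
def rect(mask,near,z,label):
    cn=comp(mask,near)
    if cn is None: print(label,None);return
    hull=cv2.convexHull(cn)[:,0].astype(float)
    w=np.array([ray(d,u,v,z)[:2] for u,v in hull],np.float32)
    r=cv2.minAreaRect(w);print(label,np.round(r[0],1),np.round(r[1],1),round(r[2],1),cv2.contourArea(cn))
rect((H>5)&(H<22)&(S>85)&(V>90),(288,175),24,"board")
f=d["frame"].astype(int)
for u,v in((288,175),(271,179),(306,170),(281,182),(289,198),(160,212),(176,213),(160,240),(430,208),(445,205),(430,230)): print((u,v),f[v,u],H[v,u],S[v,u],V[v,u])
E
```

```text
board [628.    2.7] [ 92.1 179.1] 15.2 2470.5
(288, 175) [133 115  80] 20 102 133
(271, 179) [135 142 139] 77 13 142
(306, 170) [114 118  98] 36 43 118
(281, 182) [133 110  75] 18 111 133
(289, 198) [135 141 139] 80 11 141
(160, 212) [134 141 126] 44 27 141
(176, 213) [120  92  58] 16 132 120
(160, 240) [113 116  97] 35 42 116
(430, 208) [80 79 75] 24 16 80
(445, 205) [104 104  98] 30 15 104
(430, 230) [113 117  97] 36 44 117
```

View pics/seats.png

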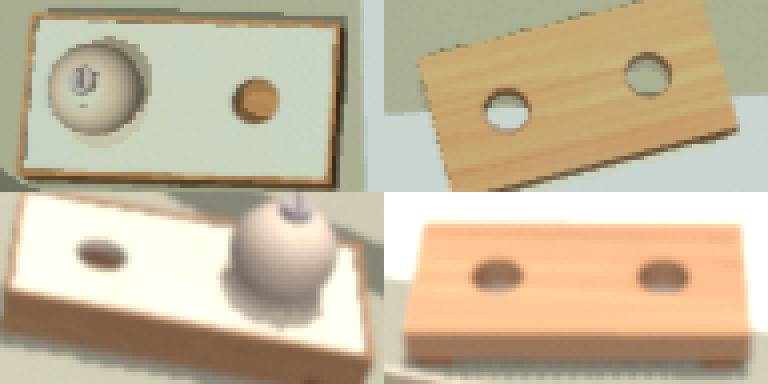

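```bash
python3 - <<'E'
from m import *
d=snapshot("top");f=d["frame"];h=cv2.cvtColor(f,cv2.COLOR_RGB2HSV);H,S,V=[h[...,i].astype(int) for i in range(3)]
def rect(mask,near,z,label):
    cn=comp(mask,near); hull=cv2.convexHull(cn)[:,0].astype(float)
    w=np.array([ray(d,u,v,z)[:2] for u,v in hull],np.float32)
    r=cv2.minAreaRect(w);print(label,np.round(r[0],1),np.round(r[1],1),round(r[2],1),cv2.boundingRect(cn))
roi=np.zeros(f.shape[:2],bool);roi[180:245,105:200]=1
rect(roi&(S<40)&(V>120)&(H>36),(160,212),28,"insert")
rect(roi&(((S<40)&(V>120)&(H>36))|((H<24)&(S>70)&(V>85))),(160,212),30,"boxrim")
# hole centres
for l,m,n,z in(("boxhole",roi&(H<24)&(S>60),(176,213),28),("b1",None,(271,179),24),("b2",None,(306,170),24)):
    if m is None:
        m=~((H>5)&(H<22)&(S>85)&(V>90)); r2=np.zeros_like(roi);r2[n[1]-9:n[1]+10,n[0]-9:n[0]+10]=1;m=m&r2
    cn=comp(m,n);x,y,w,hh=cv2.boundingRect(cn);print(l,(x,y,w,hh),np.round(ray(d,x+w/2-.5,y+hh/2-.5,z),1))
roi[:]=0;roi[180:235,385:475]=1
g=roi&(S<30)&(V<112)
rect(g,(430,208),8,"tray all")
g2=cv2.morphologyEx(g.astype(np.uint8),cv2.MORPH_CLOSE,np.ones((3,3)))
g3=cv2.morphologyEx(g2,cv2.MORPH_OPEN,np.ones((19,19)))
rect(g3>0,(430,208),8,"tray body")
cv2.imwrite("pics/tr.png",cv2.resize(np.hstack([f[180:235,385:475,::-1],cv2.cvtColor(g3[180:235,385:475]*255,cv2.COLOR_GRAY2BGR)]),None,fx=4,fy=4,interpolation=0))
E
```

```text
insert [529.5 317.8] [177.6  89.8] 88.6 (118, 193, 77, 39)
boxrim [529.8 317.6] [186.4  99. ] 88.6 (116, 191, 81, 43)
boxhole (170, 208, 12, 11) [527.7 272.1  28. ]
b1 (265, 173, 11, 11) [616.9  46.6  24. ]
b2 (297, 161, 19, 14) [644.3 -41.5  24. ]
tray all [ 551.  -348.7] [ 80.2 180.8] 5.5 (394, 189, 74, 37)
tray body [ 550.9 -347.8] [ 80.2 162.8] 5.5 (398, 190, 65, 35)
```

View pics/tr.png

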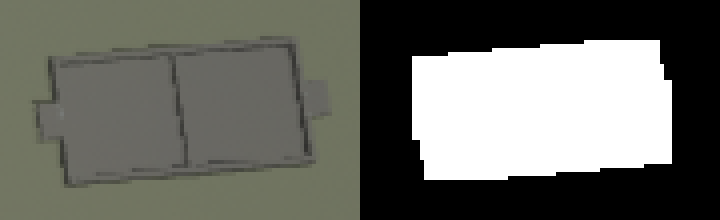

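```bash
cat > go.py <<'E'
import sys
from h import *
def go(x,y,z,yaw):
    s=sense();p=s["tool_pos"];r=s["tcp_rot"];
    dy=(yaw-r[2]+180)%360-180
    a=np.radians(yaw);tx=np.array([np.cos(a),np.sin(a),0]);ty=np.array([np.sin(a),-np.cos(a),0])
    D=np.array([x,y,z])-p
    print("t",round(float(s["time"]),1),"pos",np.round(p,1),"rpy",np.round(r,1),"gap",round(float(s["finger_gap"]),1),"F",np.round(s["ft_force"],1))
    print("rotz",round(-np.radians(dy),3),"then tool d",np.round([D@tx,D@ty,-D[2]],1))
go(*map(float,sys.argv[1:5]))
E
python3 go.py 357 277 130 105.2
python3 -m creep '{"translation":[[0,0,0],[0,0,0],[0,0,0],[0,0,0],[0,0,0],[0,0,0],[0,0,0]],"rotation":[[0,0,0.147],[0,0,0.147],[0,0,0.147],[0,0,0.147],[0,0,0.147],[0,0,0.147],[0,0,0]],"claw":[85,85,85,85,85,85,85]}' 25
python3 go.py 357 277 130 105.2
```

```text
t 0.3 pos [247.2 546.6 231. ] rpy [-180.    -0.   155.7] gap 85.4 F [ 0.2 -0.5  0.4]
rotz 0.881 then tool d [-288.9   35.3  101. ]
time: 1.05
tool_pos: [247.3, 546.7, 231.3]
tcp_rot: [180.0, 0.0, 105.0]
ft_force: [0.1, 0.7, -0.9]
finger_gap: 85.0
t 1.1 pos [247.3 546.7 231.3] rpy [180.   0. 105.] gap 85.0 F [ 0.1  0.7 -0.9]
rotz -0.004 then tool d [-289.    35.2  101.3]
```

```bash

python3 -m creep '{"translation":[[-29,3.5,10],[-29,3.5,10],[-29,3.5,10],[-29,3.5,10],[-29,3.5,10],[-29,3.5,10],[-29,3.5,10],[-29,3.5,10],[-29,3.5,10],[-28,3.5,11]],"rotation":[[0,0,0],[0,0,0],[0,0,0],[0,0,0],[0,0,0],[0,0,0],[0,0,0],[0,0,0],[0,0,0],[0,0,0]],"claw":[85,85,85,85,85,85,85,85,85,85]}' 25
python3 -m creep '{"translation":[[0,0,0],[0,0,0]],"rotation":[[0,0,0],[0,0,0]],"claw":[85,85]}' 25
python3 go.py 357 277 5 105.2
python3 - <<'E'
from m import *
for n in("top","scene"):
    d=snapshot(n);q=P(d,[sense()["tool_pos"],[357,277,27.5]]).round(1);print(n,q)
    u,v=q[1].astype(int);f=d["frame"][max(v-70,0):v+60,u-70:u+70,::-1];cv2.imwrite(f"pics/a_{n}.png",cv2.resize(f,None,fx=4,fy=4))
E
```

```text
time: 2.05
tool_pos: [356.9, 275.8, 130.2]
tcp_rot: [180.0, -0.0, 105.4]
ft_force: [0.5, -0.2, -0.6]
finger_gap: 84.6
time: 2.25
tool_pos: [356.5, 276.6, 130.3]
tcp_rot: [-180.0, -0.0, 105.2]
ft_force: [0.4, 0.3, -0.8]
finger_gap: 85.0
t 2.2 pos [356.5 276.6 130.3] rpy [-180.    -0.   105.2] gap 85.0 F [ 0.4  0.3 -0.8]
rotz 0.0 then tool d [  0.3   0.5 125.3]
top [[160.4 283.3]
 [170.2 285. ]]
scene [[405.5 146.1]
 [397.2 182.1]]
```

View pics/a_top.png

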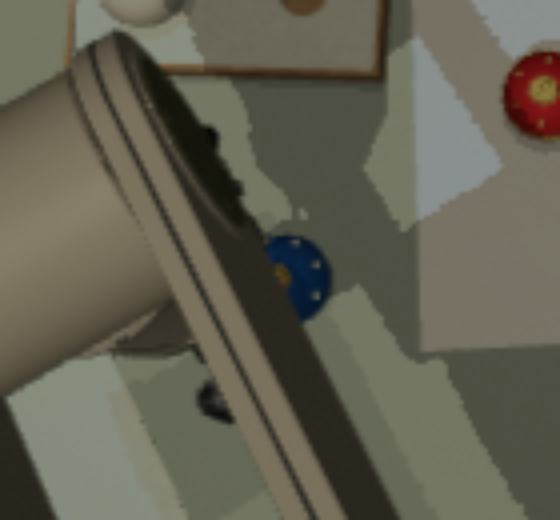

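View pics/a_scene.png

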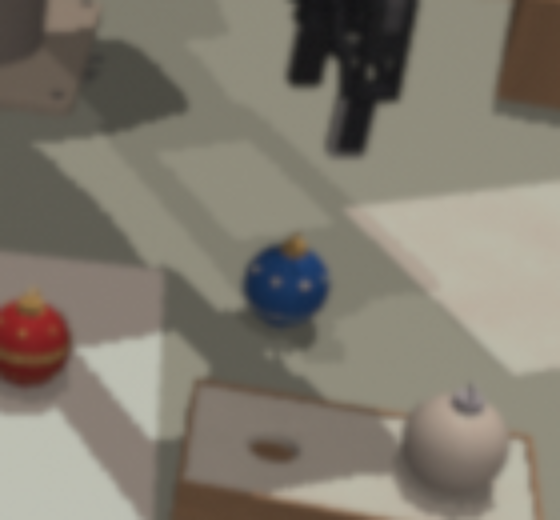

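```bash

python3 - <<'E'
from m import *
d=snapshot("scene");p=sense()["tool_pos"];j=np.array([np.cos(np.radians(15.2)),np.sin(np.radians(15.2)),0]);a=np.array([-j[1],j[0],0])
# pad width corners at front finger, inner face 42.5, outer 57
for o in(42.5,50,57,-42.5,-50): print(o,[(P(d,p+j*o+a*w+[0,0,13])[0]-[327,112])*4//1 for w in(-11,0,11)])
E
python3 -m creep '{"translation":[[0,-1,20],[0,0,20],[0,0,20],[0,0,20],[0,0,17],[0,0,13],[0,0,9],[0,0,6],[0,0,0],[0,0,0]],"rotation":[[0,0,0],[0,0,0],[0,0,0],[0,0,0],[0,0,0],[0,0,0],[0,0,0],[0,0,0],[0,0,0],[0,0,0]],"claw":[85,85,85,85,85,85,85,85,85,85]}' 25
```

```text
42.5 [array([319., 150.]), array([338., 150.]), array([357., 150.])]
50 [array([322., 157.]), array([342., 157.]), array([361., 157.])]
57 [array([326., 162.]), array([345., 163.]), array([364., 163.])]
-42.5 [array([282.,  85.]), array([300.,  85.]), array([318.,  85.])]
-50 [array([279.,  79.]), array([297.,  80.]), array([314.,  80.])]
time: 3.4
tool_pos: [355.9, 276.9, 5.8]
tcp_rot: [180.0, -0.0, 105.1]
ft_force: [-0.1, -0.4, 0.0]
finger_gap: 85.0
```

```bash

python3 -m creep '{"translation":[[0,0,0],[0,0,0],[0,0,0],[0,0,0],[0,0,0],[0,0,0],[0,0,0],[0,0,0],[0,0,0],[0,0,0]],"rotation":[[0,0,0],[0,0,0],[0,0,0],[0,0,0],[0,0,0],[0,0,0],[0,0,0],[0,0,0],[0,0,0],[0,0,0]],"claw":[70,60,50,50,50,50,50,50,50,50]}' 25
python3 - <<'E'
from m import *
for n in("top","scene"):
    d=snapshot(n);q=P(d,[[355.9,276.9,27.5]]).round(1);print(n,q)
    u,v=q[0].astype(int);f=d["frame"][max(v-70,0):v+60,u-70:u+70,::-1];cv2.imwrite(f"pics/b_{n}.png",cv2.resize(f,None,fx=4,fy=4))
E
```

```text
time: 4.4
tool_pos: [356.0, 276.9, 6.1]
tcp_rot: [179.9, -0.0, 105.1]
ft_force: [-2.0, -0.5, 4.1]
finger_gap: 52.8
top [[170.2 285.5]]
scene [[397.2 181.8]]
```

View pics/b_scene.png

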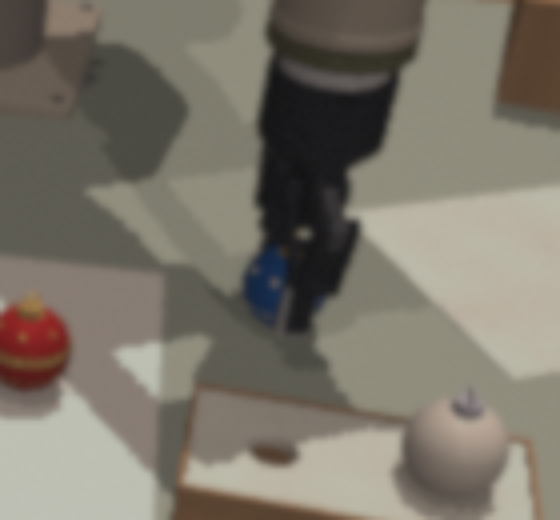

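```bash

python3 -m creep '{"translation":[[0,0,-2],[0,0,-4],[0,0,-8],[0,0,-10],[0,0,-15],[0,0,-15],[0,0,-15],[0,0,-15],[0,0,-10],[0,0,0]],"rotation":[[0,0,0],[0,0,0],[0,0,0],[0,0,0],[0,0,0],[0,0,0],[0,0,0],[0,0,0],[0,0,0],[0,0,0]],"claw":[46,46,46,46,46,46,46,46,46,46]}' 30
python3 - <<'E'
from m import *
p=sense()["tool_pos"]
for n in("top","scene"):
    d=snapshot(n);q=P(d,[p+[0,0,22]]).round(1);print(n,q)
    u,v=q[0].astype(int);f=d["frame"][max(v-60,0):v+60,u-60:u+60,::-1];cv2.imwrite(f"pics/c_{n}.png",cv2.resize(f,None,fx=4,fy=4))
E
python3 go.py 616.4 46.3 100 105.2
```

```text
time: 5.5
tool_pos: [356.7, 277.3, 101.5]
tcp_rot: [179.8, -0.1, 105.1]
ft_force: [0.9, -0.4, 0.2]
finger_gap: 52.8
top [[161.1 283.4]]
scene [[404.8 148.8]]
t 5.6 pos [355.5 276.6  99.3] rpy [180.   -0.  105.1] gap 52.5 F [ 0.6  0.3 -1.2]
rotz -0.001 then tool d [-290.6  191.4   -0.7]
```

View pics/c_scene.png

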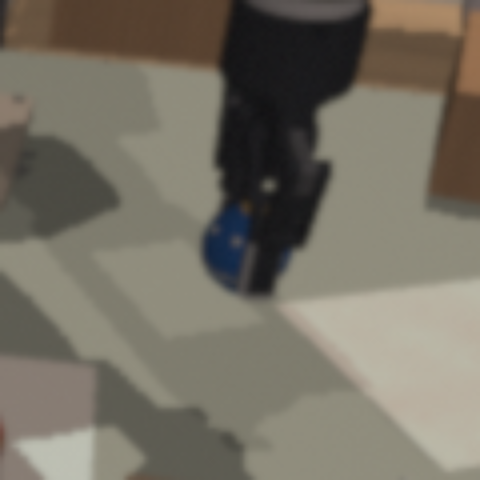

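```bash

python3 -m creep '{"translation":[[-15,10,-5],[-30,20,0],[-35,23,0],[-35,23,0],[-35,23,0],[-35,23,0],[-35,23,0],[-35,23,0],[-25,16,0],[-11,7.5,0]],"rotation":[[0,0,0],[0,0,0],[0,0,0],[0,0,0],[0,0,0],[0,0,0],[0,0,0],[0,0,0],[0,0,0],[0,0,0]],"claw":[46,46,46,46,46,46,46,46,46,46]}' 30
python3 -m creep '{"translation":[[0,0,0],[0,0,0],[0,0,0]],"rotation":[[0,0,0],[0,0,0],[0,0,0]],"claw":[46,46,46]}' 30
python3 - <<'E'
from m import *
p=sense()["tool_pos"]
for n in("top","scene"):
    d=snapshot(n);q=P(d,[p+[0,0,22]]).round(1);print(n,q)
    u,v=q[0].astype(int);f=d["frame"][max(v-60,0):v+60,u-60:u+60,::-1];cv2.imwrite(f"pics/d_{n}.png",cv2.resize(f,None,fx=4,fy=4))
E
python3 go.py 616.4 46.3 26 105.2
```

```text
time: 6.6
tool_pos: [617.1, 43.4, 102.8]
tcp_rot: [-179.9, -0.0, 105.0]
ft_force: [-0.3, 0.2, -1.0]
finger_gap: 52.8
time: 6.9
tool_pos: [615.1, 46.9, 103.8]
tcp_rot: [-179.9, -0.0, 105.2]
ft_force: [0.3, -0.4, -0.9]
finger_gap: 52.3
top [[269.4 167.9]]
scene [[286.2 191.8]]
t 7.0 pos [615.5  46.7 104.2] rpy [-180.    -0.   105.2] gap 52.6 F [ 0.3 -0.6 -0.9]
rotz 0.0 then tool d [-0.7  0.8 78.2]
```

```bash
python3 -c "
import cv2,numpy as np
a,b=cv2.imread('pics/d_top.png'),cv2.imread('pics/d_scene.png')
cv2.imwrite('pics/d.png',np.hstack([cv2.resize(a,(390,390)),cv2.resize(b,(390,390))]))"
```

```text
(no output)
```

View pics/d.png

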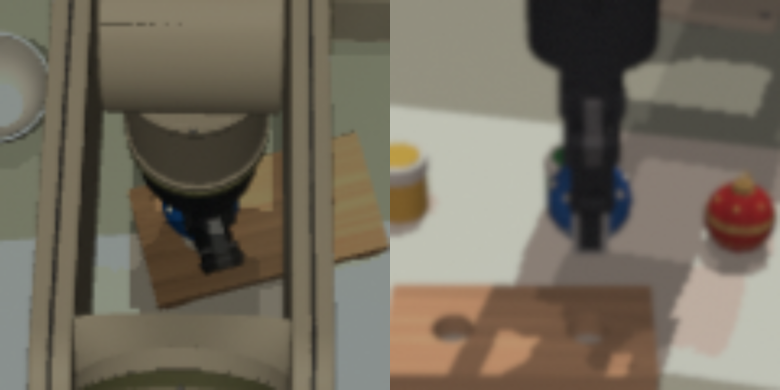

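```bash

python3 -m creep '{"translation":[[-0.5,1,15],[0,0,15],[0,0,15],[0,0,12],[0,0,8],[0,0,5],[0,0,3],[0,0,1],[0,0,0],[0,0,0]],"rotation":[[0,0,0],[0,0,0],[0,0,0],[0,0,0],[0,0,0],[0,0,0],[0,0,0],[0,0,0],[0,0,0],[0,0,0]],"claw":[46,46,46,46,46,46,46,46,46,46]}' 30
python3 -m creep '{"translation":[[0,0,1],[0,0,1],[0,0,1],[0,0,0]],"rotation":[[0,0,0],[0,0,0],[0,0,0],[0,0,0]],"claw":[46,46,46,46]}' 30
python3 go.py 616.4 46.3 26 105.2
```

```text
time: 8.0
tool_pos: [617.9, 45.4, 31.0]
tcp_rot: [179.9, 0.0, 105.1]
ft_force: [0.7, -0.5, -0.2]
finger_gap: 52.7
time: 8.4
tool_pos: [617.4, 45.4, 27.2]
tcp_rot: [180.0, -0.0, 105.1]
ft_force: [0.4, -0.2, -0.2]
finger_gap: 52.6
t 8.4 pos [617.4  45.4  27.2] rpy [180.   -0.  105.1] gap 52.6 F [ 0.4 -0.2 -0.2]
rotz -0.001 then tool d [ 1.1 -0.7  1.2]
```

```bash

python3 -m creep '{"translation":[[1,-0.7,0.5],[0,0,0.5],[0,0,0]],"rotation":[[0,0,0],[0,0,0],[0,0,0]],"claw":[46,46,46]}' 20
python3 -m creep '{"translation":[[0,0,0.5],[0,0,0]],"rotation":[[0,0,0],[0,0,0]],"claw":[46,46]}' 20
```

```text
time: 8.7
tool_pos: [616.8, 46.3, 26.8]
tcp_rot: [180.0, 0.0, 105.1]
ft_force: [-0.6, 0.1, 4.4]
finger_gap: 52.7
time: 8.9
tool_pos: [617.0, 46.3, 26.6]
tcp_rot: [179.9, 0.0, 105.1]
ft_force: [-0.5, 0.9, 5.6]
finger_gap: 52.8
```

```bash

python3 -m creep '{"translation":[[0,0,0],[0,0,0],[0,0,0],[0,0,0],[0,0,0],[0,0,0]],"rotation":[[0,0,0],[0,0,0],[0,0,0],[0,0,0],[0,0,0],[0,0,0]],"claw":[54,57,60,66,72,74]}' 20
python3 -m creep '{"translation":[[0,0,-5],[0,0,-10],[0,0,-20],[0,0,-25],[0,0,-25],[0,0,-25],[0,0,-10]],"rotation":[[0,0,0],[0,0,0],[0,0,0],[0,0,0],[0,0,0],[0,0,0],[0,0,0]],"claw":[74,74,74,74,80,85,85]}' 20
python3 go.py 468 126 130 105.2
```

```text
time: 9.5
tool_pos: [616.3, 46.1, 25.6]
tcp_rot: [-180.0, -0.0, 105.1]
ft_force: [0.1, 0.2, -0.3]
finger_gap: 74.4
time: 10.2
tool_pos: [618.4, 46.2, 150.2]
tcp_rot: [179.7, 0.1, 105.1]
ft_force: [0.0, -0.5, -0.2]
finger_gap: 85.0
t 10.2 pos [618.4  46.2 150.2] rpy [1.797e+02 1.000e-01 1.051e+02] gap 85.0 F [ 0.  -0.5 -0.2]
rotz -0.001 then tool d [ 116.5 -124.2   20.2]
```

```bash

python3 -m creep '{"translation":[[20,-20,0],[30,-32,5],[32,-34,5],[24,-26,5],[10.5,-12,5],[0,0,0],[0,0,0],[0,0,0]],"rotation":[[0,0,0],[0,0,0],[0,0,0],[0,0,0],[0,0,0],[0,0,0],[0,0,0],[0,0,0]],"claw":[85,85,85,85,85,85,85,85]}' 20
python3 - <<'E'
from m import *
p=sense()["tool_pos"]
for n in("top","scene"):
    d=snapshot(n);cv2.imwrite(f"pics/e_{n}.png",d["frame"][:,:,::-1])
a,b=cv2.imread('pics/e_top.png'),cv2.imread('pics/e_scene.png')
cv2.imwrite('pics/e.png',np.hstack([cv2.resize(a[100:300,170:370],(390,390)),cv2.resize(b[130:280,200:350],(390,390))]))
E
python3 go.py 468.4 126 5 105.2
```

```text
time: 11.0
tool_pos: [467.5, 125.9, 126.4]
tcp_rot: [179.9, 0.0, 105.1]
ft_force: [0.7, -0.0, 0.4]
finger_gap: 85.2
t 11.1 pos [467.4 125.8 126.2] rpy [180.    0.  105.1] gap 84.9 F [ 0.1  0.3 -0.1]
rotz -0.002 then tool d [-1.000e-01  1.000e+00  1.212e+02]
```

View pics/e.png

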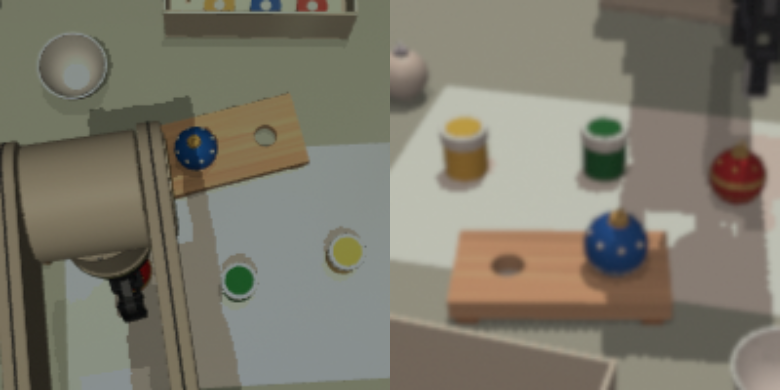

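The blue bauble stands upright in its seat. Next is red.

```bash

python3 -m creep '{"translation":[[0,1,20],[0,0,22],[0,0,22],[0,0,20],[0,0,15],[0,0,11],[0,0,7],[0,0,4],[0,0,0],[0,0,0]],"rotation":[[0,0,0],[0,0,0],[0,0,0],[0,0,0],[0,0,0],[0,0,0],[0,0,0],[0,0,0],[0,0,0],[0,0,0]],"claw":[85,85,85,85,85,85,85,85,85,85]}' 25
python3 -m creep '{"translation":[[0,0,0],[0,0,0],[0,0,0],[0,0,0],[0,0,0],[0,0,0],[0,0,0],[0,0,0],[0,0,0],[0,0,0]],"rotation":[[0,0,0],[0,0,0],[0,0,0],[0,0,0],[0,0,0],[0,0,0],[0,0,0],[0,0,0],[0,0,0],[0,0,0]],"claw":[72,64,58,54,50,48,46,46,46,46]}' 30
python3 - <<'E'
from m import *
d=snapshot("scene");b=d["frame"][:,:,::-1];cv2.imwrite('pics/f.png',cv2.resize(b[130:250,270:390],(480,480)))
E
python3 go.py 640 -41.5 26 105.2
```

```text
time: 12.1
tool_pos: [467.9, 126.6, 5.4]
tcp_rot: [179.9, 0.0, 105.1]
ft_force: [0.2, -0.3, -0.6]
finger_gap: 84.8
time: 13.1
tool_pos: [467.5, 126.6, 5.2]
tcp_rot: [180.0, 0.0, 105.1]
ft_force: [-2.1, -1.4, 5.3]
finger_gap: 52.7
t 13.2 pos [467.5 126.6   5.2] rpy [180.    0.  105.1] gap 52.6 F [-1.3 -0.4  5.8]
rotz -0.001 then tool d [-207.4  122.4  -20.8]
```

View pics/f.png

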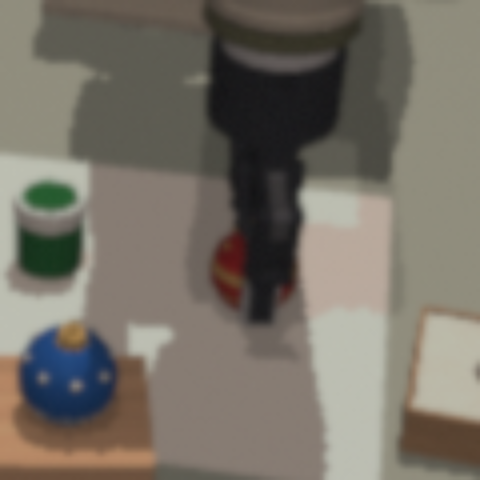

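```bash

python3 -m creep '{"translation":[[0,0,-2],[0,0,-4],[0,0,-8],[0,0,-15],[0,0,-20],[0,0,-20],[0,0,-20],[0,0,-10],[0,0,0]],"rotation":[[0,0,0],[0,0,0],[0,0,0],[0,0,0],[0,0,0],[0,0,0],[0,0,0],[0,0,0],[0,0,0]],"claw":[46,46,46,46,46,46,46,46,46]}' 30
python3 -m creep '{"translation":[[-12,8,0],[-25,14,0],[-33,18,0],[-33,20,0],[-33,20,0],[-33,20,0],[-25,14,0],[-13.5,8.5,0],[0,0,0],[0,0,0]],"rotation":[[0,0,0],[0,0,0],[0,0,0],[0,0,0],[0,0,0],[0,0,0],[0,0,0],[0,0,0],[0,0,0],[0,0,0]],"claw":[46,46,46,46,46,46,46,46,46,46]}' 30
python3 - <<'E'
from m import *
p=sense()["tool_pos"]
d=snapshot("scene");b=d["frame"][:,:,::-1];cv2.imwrite('pics/g.png',cv2.resize(b[130:270,180:320],(560,560)))
print((P(d,[p+[0,0,22]])[0]-[180,130])*4)
E
python3 go.py 640 -41.5 26 105.2
```

```text
time: 14.05
tool_pos: [468.7, 126.8, 105.8]
tcp_rot: [179.8, 0.0, 105.1]
ft_force: [1.1, 0.2, -1.3]
finger_gap: 52.8
time: 15.05
tool_pos: [638.8, -42.2, 101.9]
tcp_rot: [-179.9, -0.1, 105.1]
ft_force: [-0.4, 0.8, -0.7]
finger_gap: 52.4
[242.68370669 248.85626044]
t 15.1 pos [638.7 -41.6 102.3] rpy [-1.799e+02 -1.000e-01  1.051e+02] gap 52.7 F [-0.2 -0.1 -0.2]
rotz -0.001 then tool d [-0.3  1.3 76.3]
```

View pics/g.png

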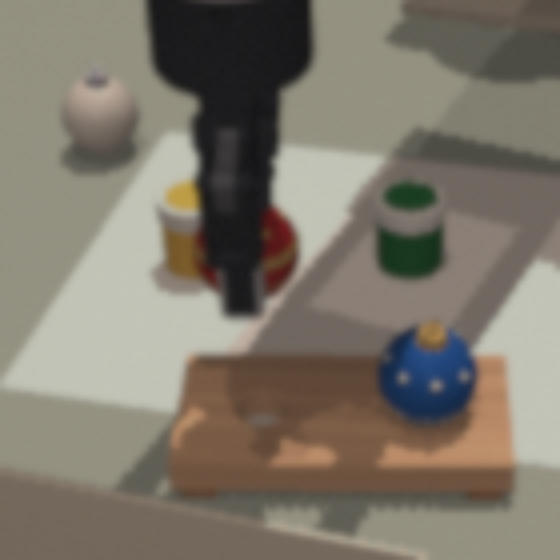

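```bash

python3 -m creep '{"translation":[[-0.3,1,15],[0,0,15],[0,0,14],[0,0,12],[0,0,8],[0,0,5],[0,0,3],[0,0,1],[0,0,0],[0,0,0]],"rotation":[[0,0,0],[0,0,0],[0,0,0],[0,0,0],[0,0,0],[0,0,0],[0,0,0],[0,0,0],[0,0,0],[0,0,0]],"claw":[46,46,46,46,46,46,46,46,46,46]}' 30
python3 -m creep '{"translation":[[0,0,0.7],[0,0,0.7],[0,0,0]],"rotation":[[0,0,0],[0,0,0],[0,0,0]],"claw":[46,46,46]}' 30
python3 go.py 640 -41.5 26 105.2
```

```text
time: 16.1
tool_pos: [641.3, -41.9, 31.5]
tcp_rot: [179.9, 0.0, 105.1]
ft_force: [-0.6, 1.0, -1.0]
finger_gap: 52.7
time: 16.4
tool_pos: [640.8, -41.8, 29.4]
tcp_rot: [180.0, 0.0, 105.1]
ft_force: [-0.0, -0.0, -1.2]
finger_gap: 52.6
t 16.4 pos [640.8 -41.8  29.4] rpy [180.    0.  105.1] gap 52.6 F [-0.  -0.  -1.2]
rotz -0.001 then tool d [ 0.5 -0.6  3.4]
```

```bash

python3 -m creep '{"translation":[[0.3,-0.5,0.7],[0,0,0.7],[0,0,0.6],[0,0,0.5],[0,0,0]],"rotation":[[0,0,0],[0,0,0],[0,0,0],[0,0,0],[0,0,0]],"claw":[46,46,46,46,46]}' 20
python3 -m creep '{"translation":[[0,0,0.5],[0,0,0.3],[0,0,0]],"rotation":[[0,0,0],[0,0,0],[0,0,0]],"claw":[46,46,46]}' 20
```

```text
time: 16.9
tool_pos: [640.1, -41.6, 26.7]
tcp_rot: [-180.0, -0.0, 105.1]
ft_force: [0.1, -0.3, 0.5]
finger_gap: 52.5
time: 17.2
tool_pos: [640.3, -41.7, 26.3]
tcp_rot: [180.0, 0.0, 105.1]
ft_force: [-0.6, 0.1, 1.4]
finger_gap: 52.3
```

```bash

python3 -m creep '{"translation":[[0,0,0.3],[0,0,0.3],[0,0,0]],"rotation":[[0,0,0],[0,0,0],[0,0,0]],"claw":[46,46,46]}' 20
python3 -m creep '{"translation":[[0,0,0.3],[0,0,0]],"rotation":[[0,0,0],[0,0,0]],"claw":[46,46]}' 20
```

```text
time: 17.5
tool_pos: [640.4, -41.6, 25.9]
tcp_rot: [180.0, 0.0, 105.1]
ft_force: [-1.1, 0.3, 4.5]
finger_gap: 52.2
time: 17.7
tool_pos: [640.5, -41.6, 25.8]
tcp_rot: [180.0, 0.0, 105.1]
ft_force: [-2.3, 0.5, 6.6]
finger_gap: 52.8
```

```bash

python3 -m creep '{"translation":[[0,0,0],[0,0,0],[0,0,0],[0,0,0],[0,0,0],[0,0,0]],"rotation":[[0,0,0],[0,0,0],[0,0,0],[0,0,0],[0,0,0],[0,0,0]],"claw":[54,57,60,66,72,74]}' 20
python3 -m creep '{"translation":[[0,0,-5],[0,0,-10],[0,0,-20],[0,0,-25],[0,0,-25],[0,0,-25],[0,0,0],[0,0,0],[0,0,0]],"rotation":[[0,0,0],[0,0,0],[0,0,0],[0,0,0],[0,0,0],[0,0,0],[0,0,0.144],[0,0,0.144],[0,0,0]],"claw":[74,74,74,74,80,85,85,85,85]}' 20
python3 go.py 375 -256 120 88.6
```

```text
time: 18.3
tool_pos: [640.1, -41.7, 25.0]
tcp_rot: [-180.0, -0.0, 105.1]
ft_force: [-0.2, -0.9, 0.4]
finger_gap: 74.1
time: 19.2
tool_pos: [640.7, -41.7, 136.7]
tcp_rot: [179.9, 0.0, 88.5]
ft_force: [0.2, -0.4, -0.4]
finger_gap: 85.2
t 19.2 pos [640.7 -41.7 136.7] rpy [179.9   0.   88.5] gap 85.2 F [ 0.2 -0.4 -0.4]
rotz -0.002 then tool d [-220.7 -260.4   16.7]
```

```bash

python3 -m creep '{"translation":[[-12,-14,0],[-24,-28,0],[-32,-38,0],[-32,-38,0],[-32,-38,0],[-32,-38,0],[-28,-33,0],[-19,-22,8],[-9.5,-11.5,8],[0,0,0]],"rotation":[[0,0,0],[0,0,0],[0,0,0],[0,0,0],[0,0,0],[0,0,0],[0,0,0],[0,0,0],[0,0,0],[0,0,0]],"claw":[85,85,85,85,85,85,85,85,85,85]}' 20
python3 - <<'E'
from m import *
for n in("top","scene"):
    d=snapshot(n);cv2.imwrite(f"pics/h_{n}.png",d["frame"][:,:,::-1])
a,b=cv2.imread('pics/h_top.png'),cv2.imread('pics/h_scene.png')
cv2.imwrite('pics/h.png',np.hstack([cv2.resize(a[120:320,230:430],(390,390)),cv2.resize(b[100:270,170:340],(390,390))]))
E
python3 go.py 375 -256 5.3 88.6
```

```text
time: 20.2
tool_pos: [372.6, -256.6, 118.5]
tcp_rot: [-179.9, -0.0, 88.7]
ft_force: [-0.3, -0.5, -0.4]
finger_gap: 84.9
t 20.3 pos [ 374.6 -255.9  119.6] rpy [180.   -0.   88.7] gap 85.1 F [0.7 0.8 0.2]
rotz 0.002 then tool d [-1.000e-01  4.000e-01  1.143e+02]
```

View pics/h.png

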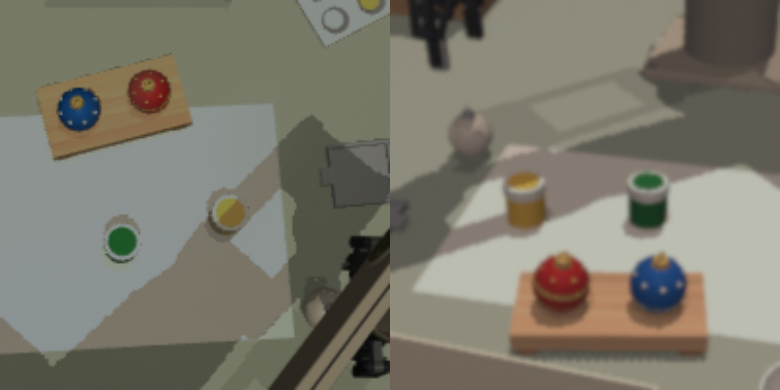

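Both painted baubles stand upright in the board. Next I take the white one.

```bash

python3 -m creep '{"translation":[[0,0.4,20],[0,0,22],[0,0,20],[0,0,17],[0,0,14],[0,0,10],[0,0,7],[0,0,4],[0,0,0],[0,0,0]],"rotation":[[0,0,0],[0,0,0],[0,0,0],[0,0,0],[0,0,0],[0,0,0],[0,0,0],[0,0,0],[0,0,0],[0,0,0]],"claw":[85,85,85,85,85,85,85,85,85,85]}' 25
python3 -m creep '{"translation":[[0,0,0],[0,0,0],[0,0,0],[0,0,0],[0,0,0],[0,0,0],[0,0,0],[0,0,0],[0,0,0],[0,0,0]],"rotation":[[0,0,0],[0,0,0],[0,0,0],[0,0,0],[0,0,0],[0,0,0],[0,0,0],[0,0,0],[0,0,0],[0,0,0]],"claw":[72,64,58,54,50,48,46,46,46,46]}' 30
python3 -m creep '{"translation":[[0,0,-2],[0,0,-4],[0,0,-8],[0,0,-15],[0,0,-20],[0,0,-20],[0,0,-20],[0,0,-15],[0,0,-8],[0,0,0]],"rotation":[[0,0,0],[0,0,0],[0,0,0],[0,0,0],[0,0,0],[0,0,0],[0,0,0],[0,0,0],[0,0,0],[0,0,0]],"claw":[46,46,46,46,46,46,46,46,46,46]}' 30
python3 - <<'E'
from m import *
p=sense()["tool_pos"]
d=snapshot("scene");b=d["frame"][:,:,::-1];q=P(d,[p+[0,0,22]])[0];print(q);u,v=q.astype(int)
cv2.imwrite('pics/i.png',cv2.resize(b[v-50:v+50,u-50:u+50],(400,400)))
E
python3 go.py 528.3 272.5 130 88.6
```

```text
time: 21.3
tool_pos: [375.3, -256.1, 5.7]
tcp_rot: [180.0, 0.0, 88.6]
ft_force: [0.2, 0.3, -0.4]
finger_gap: 85.3
time: 22.3
tool_pos: [375.1, -256.1, 5.6]
tcp_rot: [180.0, 0.0, 88.6]
ft_force: [-2.3, 1.0, 5.6]
finger_gap: 52.4
time: 23.3
tool_pos: [375.6, -256.5, 118.7]
tcp_rot: [179.9, 0.1, 88.6]
ft_force: [-0.2, -0.1, -1.2]
finger_gap: 52.4
[198.10543122 120.25186772]
t 23.4 pos [ 375.1 -256.   117.5] rpy [180.    0.   88.6] gap 52.3 F [-1.2  0.2 -1. ]
rotz 0.0 then tool d [532.1 140.2 -12.5]
```

View pics/i.png

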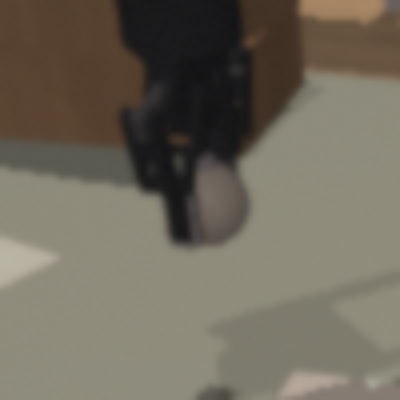

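```bash

python3 -m creep '{"translation":[[12,4,-6],[24,6,-6],[35,9,0],[42,11,0],[44,11,0],[44,12,0],[44,12,0],[44,12,0],[44,12,0],[44,12,0]],"rotation":[[0,0,0],[0,0,0],[0,0,0],[0,0,0],[0,0,0],[0,0,0],[0,0,0],[0,0,0],[0,0,0],[0,0,0]],"claw":[46,46,46,46,46,46,46,46,46,46]}' 30
python3 -m creep '{"translation":[[44,12,0],[42,11,0],[34,8,0],[22,5,0],[13,3,0],[0,0,0],[0,0,0],[0,0,0]],"rotation":[[0,0,0],[0,0,0],[0,0,0],[0,0,0],[0,0,0],[0,0,0],[0,0,0],[0,0,0]],"claw":[46,46,46,46,46,46,46,46]}' 30
python3 - <<'E'
from m import *
p=sense()["tool_pos"]
d=snapshot("scene");b=d["frame"][:,:,::-1];q=P(d,[p+[0,0,22]])[0];print(q);u,v=q.astype(int)
cv2.imwrite('pics/j.png',cv2.resize(b[v-60:v+90,u-75:u+75],(600,600)))
E
python3 go.py 528.3 272.5 30 88.6
```

```text
time: 24.35
tool_pos: [484.1, 121.4, 128.5]
tcp_rot: [-179.9, 0.0, 88.6]
ft_force: [0.4, -0.8, 0.1]
finger_gap: 52.9
time: 25.15
tool_pos: [527.3, 271.4, 129.0]
tcp_rot: [-180.0, 0.0, 88.6]
ft_force: [0.6, 0.4, -0.5]
finger_gap: 52.4
[403.85145953 174.83728782]
t 25.2 pos [527.5 271.4 129.1] rpy [-180.     0.    88.5] gap 52.7 F [-0.3 -0.3 -0.6]
rotz -0.001 then tool d [ 1.1  0.8 99.1]
```

View pics/j.png

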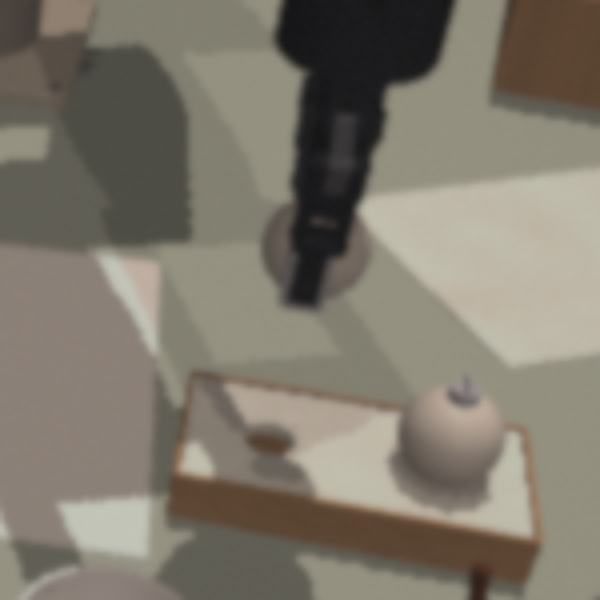

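```bash

python3 - <<'E'
from m import *
d=snapshot("scene");
print("hole",ray(d,328+270/4-.4,114+438/4-.4,28),"ball",ray(d,328+316/4-.4,114+251/4-.4,151),"stock",ray(d,328+452/4-.4,114+437/4-.4,51.5))
E
```

```text
hole [531.03157934 276.29784791  28.        ] ball [531.79904262 276.88507964 151.        ] stock [534.96008841 366.47399423  51.5       ]
```

```bash

python3 -m creep '{"translation":[[0,0.6,18],[0,0,20],[0,0,18],[0,0,14],[0,0,10],[0,0,7],[0,0,4],[0,0,2],[0,0,0],[0,0,0]],"rotation":[[0,0,0],[0,0,0],[0,0,0],[0,0,0],[0,0,0],[0,0,0],[0,0,0],[0,0,0],[0,0,0],[0,0,0]],"claw":[46,46,46,46,46,46,46,46,46,46]}' 30
python3 -m creep '{"translation":[[0,0,0.7],[0,0,0.7],[0,0,0.7],[0,0,0]],"rotation":[[0,0,0],[0,0,0],[0,0,0],[0,0,0]],"claw":[46,46,46,46]}' 25
python3 - <<'E'
from m import *
d=snapshot("scene");b=d["frame"][:,:,::-1]
cv2.imwrite('pics/k.png',cv2.resize(b[150:270,340:480],(560,480)))
E
python3 go.py 528.3 272 29.6 88.6
```

```text
time: 26.25
tool_pos: [528.7, 272.8, 36.8]
tcp_rot: [179.9, -0.0, 88.6]
ft_force: [0.1, 0.5, 0.2]
finger_gap: 52.1
time: 26.65
tool_pos: [528.1, 272.6, 34.0]
tcp_rot: [-180.0, 0.0, 88.6]
ft_force: [-0.1, 0.5, -1.5]
finger_gap: 52.3
t 26.7 pos [528.2 272.6  34. ] rpy [-180.     0.    88.6] gap 52.5 F [ 0.5 -0.5 -0.9]
rotz 0.0 then tool d [-0.6  0.1  4.4]
```

View pics/k.png

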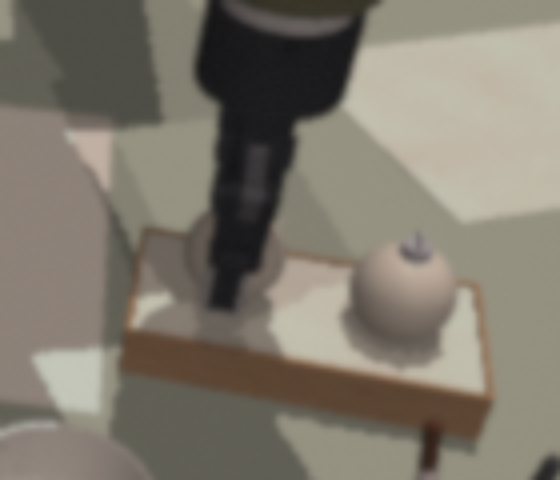

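```bash

python3 -m creep '{"translation":[[-0.9,0,0.7],[0,0,0.7],[0,0,0.7],[0,0,0.7],[0,0,0.5],[0,0,0]],"rotation":[[0,0,0],[0,0,0],[0,0,0],[0,0,0],[0,0,0],[0,0,0]],"claw":[46,46,46,46,46,46]}' 20
python3 -m creep '{"translation":[[0,0,0.4],[0,0,0.4],[0,0,0]],"rotation":[[0,0,0],[0,0,0],[0,0,0]],"claw":[46,46,46]}' 20
```

```text
time: 27.3
tool_pos: [528.1, 271.7, 30.7]
tcp_rot: [-180.0, 0.0, 88.6]
ft_force: [-0.3, -0.1, -0.1]
finger_gap: 52.5
time: 27.6
tool_pos: [528.3, 271.7, 30.1]
tcp_rot: [180.0, -0.0, 88.6]
ft_force: [0.8, -0.1, 0.2]
finger_gap: 52.5
```

```bash

python3 -m creep '{"translation":[[0,0,0.4],[0,0,0.3],[0,0,0]],"rotation":[[0,0,0],[0,0,0],[0,0,0]],"claw":[46,46,46]}' 20
python3 -m creep '{"translation":[[0,0,0.3],[0,0,0]],"rotation":[[0,0,0],[0,0,0]],"claw":[46,46]}' 20
```

```text
time: 27.9
tool_pos: [528.5, 271.8, 29.7]
tcp_rot: [180.0, -0.0, 88.6]
ft_force: [-0.0, -0.8, 3.6]
finger_gap: 52.5
time: 28.1
tool_pos: [528.6, 271.8, 29.6]
tcp_rot: [180.0, -0.0, 88.6]
ft_force: [-0.7, -1.0, 4.4]
finger_gap: 52.3
```

```bash

python3 -m creep '{"translation":[[0,0,0],[0,0,0],[0,0,0],[0,0,0],[0,0,0],[0,0,0]],"rotation":[[0,0,0],[0,0,0],[0,0,0],[0,0,0],[0,0,0],[0,0,0]],"claw":[54,57,60,66,72,74]}' 20
python3 -m creep '{"translation":[[0,0,-5],[0,0,-10],[0,0,-20],[0,0,-25],[0,0,-25],[0,0,-15],[0,0,0],[0,0,0]],"rotation":[[0,0,0],[0,0,0],[0,0,0],[0,0,0],[0,0,0],[0,0,0],[0,0,-0.12],[0,0,0]],"claw":[74,74,74,74,74,74,74,74]}' 20
python3 go.py 453.5 -7.8 100 95.5
python3 - <<'E'
from m import *
ds={n:snapshot(n) for n in("scene","top")}
b=ds["scene"]["frame"][:,:,::-1]
cv2.imwrite('pics/l.png',cv2.resize(b[150:270,340:480],(560,480)))
d=ds["top"];m=masks(d["frame"])
for n,c in(("green",(292,243)),("yellow",(347,229))):
    cn=comp(m[n],c);x,y,w,h=cv2.boundingRect(cn);print(n,(x,y,w,h),ray(d,x+w/2-.5,y+h/2-.5,50))
E
```

```text
time: 28.7
tool_pos: [528.1, 271.7, 28.9]
tcp_rot: [-180.0, 0.0, 88.6]
ft_force: [0.1, 0.6, 0.6]
finger_gap: 74.0
time: 29.5
tool_pos: [528.7, 271.9, 130.2]
tcp_rot: [179.9, -0.0, 95.6]
ft_force: [0.5, -0.7, -0.3]
finger_gap: 73.8
t 29.5 pos [528.7 271.9 130.2] rpy [179.9  -0.   95.6] gap 73.8 F [ 0.5 -0.7 -0.3]
rotz 0.002 then tool d [-271.2 -101.7   30.2]
green (286, 237, 14, 14) [453.49343629  -7.78227508  50.        ]
yellow (341, 222, 14, 14) [ 489.77772028 -137.19424753   50.        ]
```

View pics/l.png

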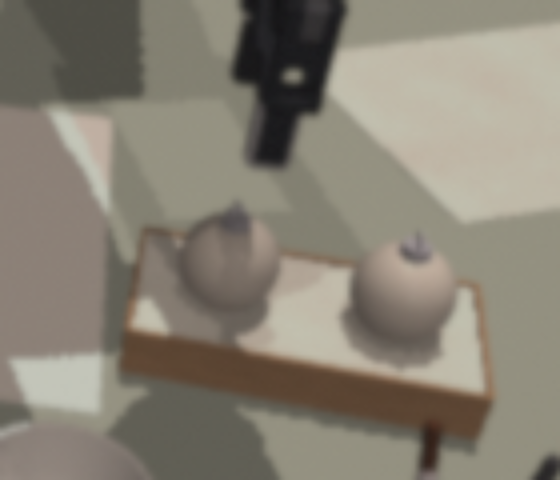

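```bash

python3 -m creep '{"translation":[[-15,-5.5,0],[-30,-11,0],[-40,-15,3],[-43,-16,5],[-43,-16,5],[-40,-15,5],[-30,-12,5],[-20,-7.5,5],[-10,-3.5,2],[0,0,0]],"rotation":[[0,0,0],[0,0,0],[0,0,0],[0,0,0],[0,0,0],[0,0,0],[0,0,0],[0,0,0],[0,0,0],[0,0,0]],"claw":[80,80,80,80,80,80,80,80,80,80]}' 20
python3 -m creep '{"translation":[[0,0,0],[0,0,0]],"rotation":[[0,0,0],[0,0,0]],"claw":[80,80]}' 20
python3 go.py 453.5 -7.8 16 95.5
python3 - <<'E'
from m import *
d=snapshot("scene");b=d["frame"][:,:,::-1];p=sense()["tool_pos"]
cv2.imwrite('pics/n.png',cv2.resize(b[100:240,210:350],(560,560)));print((P(d,[p,[453.5,-7.8,50]])-[210,100])*4)
E
```

```text
time: 30.6
tool_pos: [452.5, -8.5, 98.4]
tcp_rot: [-179.9, -0.0, 95.3]
ft_force: [0.4, -0.2, -0.2]
finger_gap: 79.7
time: 30.8
tool_pos: [453.6, -6.8, 99.2]
tcp_rot: [180.0, -0.0, 95.5]
ft_force: [0.6, -0.2, -0.9]
finger_gap: 79.9
t 30.8 pos [453.6  -6.8  99.2] rpy [180.   -0.   95.5] gap 79.9 F [ 0.6 -0.2 -0.9]
rotz 0.001 then tool d [-1.  -0.2 83.2]
[[285.34605614 243.76238525]
 [283.34537229 312.25868096]]
```

View pics/n.png

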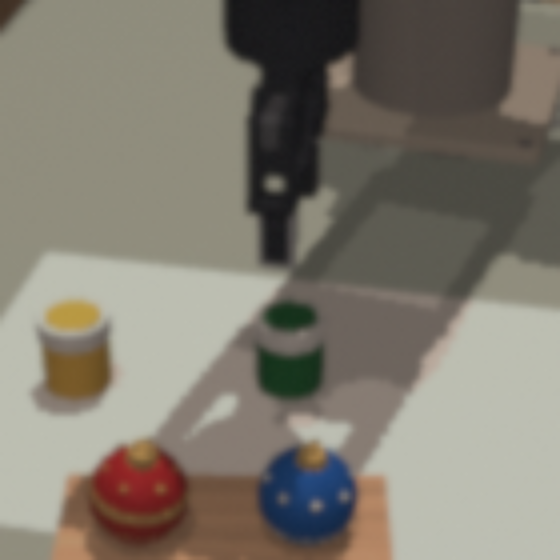

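```bash

python3 -m creep '{"translation":[[-1,0,15],[0,0,20],[0,0,18],[0,0,14],[0,0,9],[0,0,5],[0,0,2],[0,0,0]],"rotation":[[0,0,0],[0,0,0],[0,0,0],[0,0,0],[0,0,0],[0,0,0],[0,0,0],[0,0,0]],"claw":[80,80,80,80,80,80,80,80]}' 30
python3 -m creep '{"translation":[[0,0,0],[0,0,0],[0,0,0],[0,0,0],[0,0,0],[0,0,0],[0,0,0],[0,0,0],[0,0,0],[0,0,0]],"rotation":[[0,0,0],[0,0,0],[0,0,0],[0,0,0],[0,0,0],[0,0,0],[0,0,0],[0,0,0],[0,0,0],[0,0,0]],"claw":[70,62,54,48,44,40,38,38,38,38]}' 30
python3 go.py 453.5 -7.8 16 95.5
python3 -m creep '{"translation":[[0,0,-2],[0,0,-4],[0,0,-8],[0,0,-15],[0,0,-20],[0,0,-20],[0,0,-15],[0,0,-10],[0,0,0],[0,0,0]],"rotation":[[0,0,0],[0,0,0],[0,0,0],[0,0,0],[0,0,0],[0,0,0],[0,0,0],[0,0,0],[0,0,0],[0,0,0]],"claw":[38,38,38,38,38,38,38,38,38,38]}' 30
python3 go.py 547.4 -311.2 110 95.5
python3 - <<'E'
from m import *
d=snapshot("scene");b=d["frame"][:,:,::-1]
cv2.imwrite('pics/o.png',cv2.resize(b[100:240,210:350],(560,560)))
E
```

```text
time: 31.65
tool_pos: [453.5, -8.6, 16.3]
tcp_rot: [180.0, 0.0, 95.5]
ft_force: [0.7, 0.4, 0.9]
finger_gap: 79.5
time: 32.65
tool_pos: [453.7, -8.8, 16.5]
tcp_rot: [180.0, 0.0, 95.5]
ft_force: [-1.7, 0.1, 5.5]
finger_gap: 43.9
t 32.6 pos [453.7  -8.8  16.5] rpy [180.    0.   95.5] gap 43.9 F [-1.7  0.1  5.5]
rotz -0.0 then tool d [ 1.1 -0.1  0.5]
time: 33.65
tool_pos: [453.1, -8.7, 109.7]
tcp_rot: [-180.0, -0.0, 95.5]
ft_force: [0.3, -0.5, -0.7]
finger_gap: 43.9
t 33.6 pos [453.1  -8.7 109.7] rpy [-180.    -0.    95.5] gap 43.9 F [ 0.3 -0.5 -0.7]
rotz -0.0 then tool d [-3.101e+02  6.490e+01 -3.000e-01]
```

View pics/o.png

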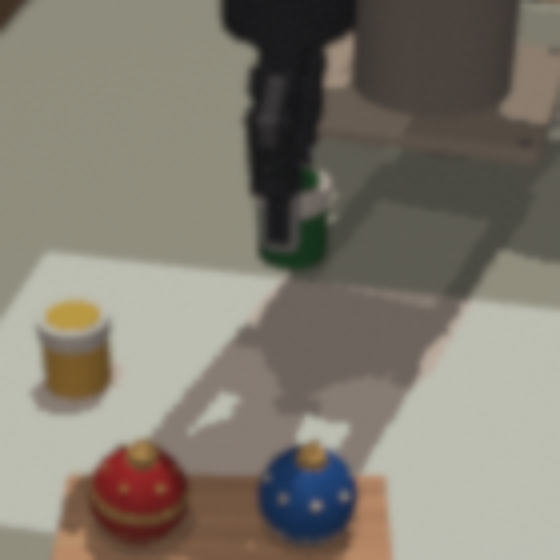

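```bash

python3 -m creep '{"translation":[[-15,2.5,0],[-30,5,0],[-42,7,0],[-44,7.5,0],[-44,7.5,0],[-44,7.5,0],[-44,7.5,0],[-44,7.5,0],[-35,6,0],[-25,4,0]],"rotation":[[0,0,0],[0,0,0],[0,0,0],[0,0,0],[0,0,0],[0,0,0],[0,0,0],[0,0,0],[0,0,0],[0,0,0]],"claw":[38,38,38,38,38,38,38,38,38,38]}' 30
python3 -m creep '{"translation":[[-18,3,0],[0,0,0],[0,0,0],[0,0,0]],"rotation":[[0,0,0],[0,0,0],[0,0,0],[0,0,0]],"claw":[38,38,38,38]}' 30
python3 go.py 554.6 -385.8 20.5 95.5
python3 - <<'E'
from m import *
o=[]
for n,c in(("scene",(145,180)),("top",(430,208))):
    b=snapshot(n)["frame"][:,:,::-1];o.append(cv2.resize(b[c[1]-70:c[1]+70,c[0]-70:c[0]+70],(390,390)))
cv2.imwrite('pics/p.png',np.hstack(o))
E
```

```text
time: 34.7
tool_pos: [549.5, -370.2, 108.0]
tcp_rot: [-179.9, -0.1, 95.4]
ft_force: [-0.9, 0.5, -1.0]
finger_gap: 43.8
time: 35.1
tool_pos: [554.4, -384.5, 109.0]
tcp_rot: [-179.9, -0.1, 95.5]
ft_force: [0.1, -0.5, 0.2]
finger_gap: 44.2
t 35.1 pos [ 554.4 -384.5  109. ] rpy [-1.799e+02 -1.000e-01  9.550e+01] gap 44.2 F [ 0.1 -0.5  0.2]
rotz 0.0 then tool d [-1.3  0.1 88.5]
```

View pics/p.png

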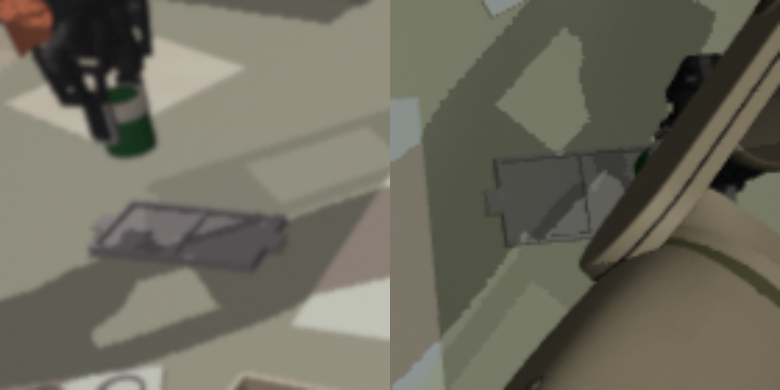

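```bash

python3 -m creep '{"translation":[[-1,0,15],[0,0,20],[0,0,18],[0,0,14],[0,0,9],[0,0,5],[0,0,3],[0,0,1],[0,0,0],[0,0,0]],"rotation":[[0,0,0],[0,0,0],[0,0,0],[0,0,0],[0,0,0],[0,0,0],[0,0,0],[0,0,0],[0,0,0],[0,0,0]],"claw":[38,38,38,38,38,38,38,38,38,38]}' 30
python3 -m creep '{"translation":[[0,0,0.7],[0,0,0.7],[0,0,0.6],[0,0,0.5],[0,0,0]],"rotation":[[0,0,0],[0,0,0],[0,0,0],[0,0,0],[0,0,0]],"claw":[38,38,38,38,38]}' 20
```

```text
time: 36.2
tool_pos: [555.4, -387.1, 25.8]
tcp_rot: [179.9, 0.1, 95.5]
ft_force: [0.7, -0.1, -0.5]
finger_gap: 44.3
time: 36.7
tool_pos: [554.8, -386.7, 22.3]
tcp_rot: [-180.0, -0.0, 95.5]
ft_force: [0.6, -0.1, -1.5]
finger_gap: 44.2
```

```bash

python3 -m creep '{"translation":[[0,0,0.5],[0,0,0.5],[0,0,0.5],[0,0,0]],"rotation":[[0,0,0],[0,0,0],[0,0,0],[0,0,0]],"claw":[38,38,38,38]}' 20
python3 -m creep '{"translation":[[0,0,0.4],[0,0,0]],"rotation":[[0,0,0],[0,0,0]],"claw":[38,38]}' 20
```

```text
time: 37.1
tool_pos: [554.9, -386.7, 20.9]
tcp_rot: [-180.0, -0.0, 95.5]
ft_force: [0.1, 0.2, -1.2]
finger_gap: 44.2
time: 37.3
tool_pos: [555.0, -386.8, 20.7]
tcp_rot: [180.0, 0.0, 95.5]
ft_force: [-0.1, -0.8, -0.2]
finger_gap: 44.2
```

```bash

python3 -m creep '{"translation":[[0,0,0.4],[0,0,0.3],[0,0,0]],"rotation":[[0,0,0],[0,0,0],[0,0,0]],"claw":[38,38,38]}' 20
python3 -m creep '{"translation":[[0,0,0.3],[0,0,0]],"rotation":[[0,0,0],[0,0,0]],"claw":[38,38]}' 20
```

```text
time: 37.6
tool_pos: [555.0, -386.9, 20.6]
tcp_rot: [180.0, 0.0, 95.5]
ft_force: [-2.6, 1.3, 5.1]
finger_gap: 43.9
time: 37.8
tool_pos: [555.0, -386.9, 20.6]
tcp_rot: [180.0, 0.0, 95.5]
ft_force: [-4.1, 1.1, 6.6]
finger_gap: 44.0
```

```bash

python3 -m creep '{"translation":[[0,0,-0.4],[0,0,0],[0,0,0],[0,0,0],[0,0,0],[0,0,0]],"rotation":[[0,0,0],[0,0,0],[0,0,0],[0,0,0],[0,0,0],[0,0,0]],"claw":[45,48,54,62,70,74]}' 20
python3 -m creep '{"translation":[[0,0,-5],[0,0,-10],[0,0,-20],[0,0,-25],[0,0,-20],[0,0,0]],"rotation":[[0,0,0],[0,0,0],[0,0,0],[0,0,0],[0,0,0],[0,0,0]],"claw":[76,78,80,80,80,80]}' 20
python3 go.py 489.8 -137.2 100 95.5
```

```text
time: 38.4
tool_pos: [554.9, -386.7, 19.9]
tcp_rot: [-180.0, -0.0, 95.5]
ft_force: [-0.3, 0.2, -0.8]
finger_gap: 74.1
time: 39.0
tool_pos: [557.3, -388.7, 105.6]
tcp_rot: [179.7, 0.3, 95.5]
ft_force: [0.1, -0.5, 1.6]
finger_gap: 80.0
t 39.0 pos [ 557.3 -388.7  105.6] rpy [179.7   0.3  95.5] gap 80.0 F [ 0.1 -0.5  1.6]
rotz 0.0 then tool d [256.8 -43.1   5.6]
```

```bash

python3 -m creep '{"translation":[[15,-2.5,0],[30,-5,0],[42,-6.5,0],[44,-7,0],[44,-7,0],[38,-6,0],[27,-4.5,0],[14.5,-2.5,0],[0,0,0],[0,0,0]],"rotation":[[0,0,0],[0,0,0],[0,0,0],[0,0,0],[0,0,0],[0,0,0],[0,0,0],[0,0,0],[0,0,0],[0,0,0]],"claw":[80,80,80,80,80,80,80,80,80,80]}' 20
python3 go.py 489.8 -137.2 16 95.5
python3 - <<'E'
from m import *
o=[]
for n,c in(("scene",(190,170)),("top",(400,218))):
    b=snapshot(n)["frame"][:,:,::-1];o.append(cv2.resize(b[c[1]-80:c[1]+80,c[0]-80:c[0]+80],(390,390)))
cv2.imwrite('pics/q.png',np.hstack(o))
E
```

```text
time: 40.0
tool_pos: [490.1, -138.0, 100.2]
tcp_rot: [180.0, 0.0, 95.5]
ft_force: [0.0, 0.8, 0.1]
finger_gap: 80.0
t 40.0 pos [ 490.1 -138.   100.2] rpy [180.    0.   95.5] gap 80.0 F [0.  0.8 0.1]
rotz 0.0 then tool d [ 0.9 -0.2 84.2]
```

View pics/q.png

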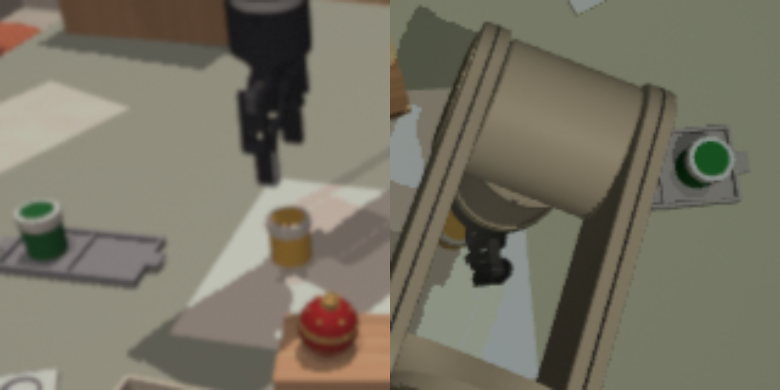

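```bash

python3 - <<'E'
from m import *
d=snapshot("scene");print(P(d,[[555,-386.7,4],[555,-386.7,54]]))
b=d["frame"][:,:,::-1];cv2.imwrite('pics/r.png',cv2.resize(b[150:220,95:195],(800,560),interpolation=cv2.INTER_CUBIC))
E
```

```text
[[127.96991719 192.29646284]
 [123.25129419 175.75860174]]
```

View pics/r.png

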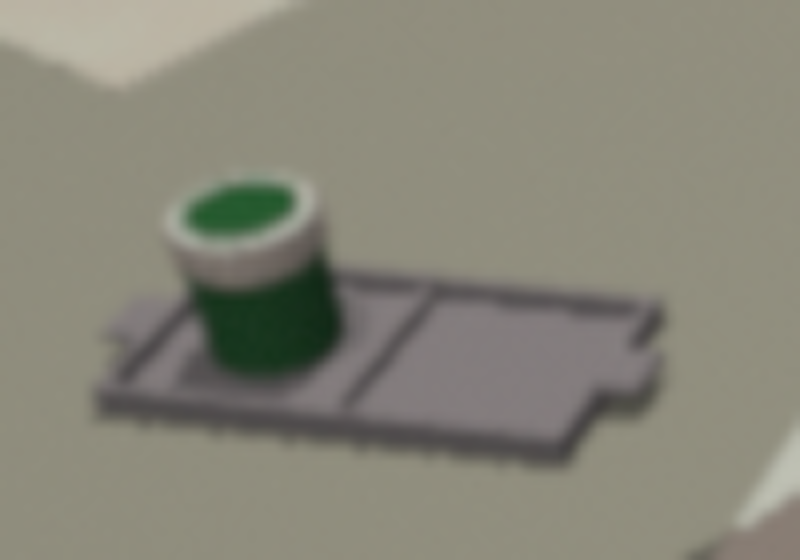

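Green is upright: its image lean matches the projected vertical. Now I pick up yellow.

```bash

python3 -m creep '{"translation":[[1,0,15],[0,0,20],[0,0,18],[0,0,14],[0,0,9],[0,0,5],[0,0,3],[0,0,0]],"rotation":[[0,0,0],[0,0,0],[0,0,0],[0,0,0],[0,0,0],[0,0,0],[0,0,0],[0,0,0]],"claw":[80,80,80,80,80,80,80,80]}' 30
python3 -m creep '{"translation":[[0,0,0],[0,0,0],[0,0,0],[0,0,0],[0,0,0],[0,0,0],[0,0,0],[0,0,0],[0,0,0],[0,0,0]],"rotation":[[0,0,0],[0,0,0],[0,0,0],[0,0,0],[0,0,0],[0,0,0],[0,0,0],[0,0,0],[0,0,0],[0,0,0]],"claw":[70,62,54,48,44,40,38,38,38,38]}' 30
python3 -m creep '{"translation":[[0,0,-2],[0,0,-4],[0,0,-8],[0,0,-15],[0,0,-20],[0,0,-20],[0,0,-15],[0,0,-10],[0,0,0],[0,0,0]],"rotation":[[0,0,0],[0,0,0],[0,0,0],[0,0,0],[0,0,0],[0,0,0],[0,0,0],[0,0,0],[0,0,0],[0,0,0]],"claw":[38,38,38,38,38,38,38,38,38,38]}' 30
python3 go.py 547.4 -311.2 110 95.5
python3 - <<'E'
from m import *
o=[]
for n,c in(("scene",(210,160)),("top",(400,218))):
    b=snapshot(n)["frame"][:,:,::-1];o.append(cv2.resize(b[c[1]-80:c[1]+80,c[0]-80:c[0]+80],(390,390)))
cv2.imwrite('pics/s.png',np.hstack(o))
E
```

```text
time: 40.95
tool_pos: [489.8, -136.5, 16.1]
tcp_rot: [180.0, 0.0, 95.5]
ft_force: [-0.5, 0.4, 0.4]
finger_gap: 79.7
time: 41.95
tool_pos: [490.0, -136.5, 16.5]
tcp_rot: [180.0, 0.0, 95.5]
ft_force: [-0.8, 0.7, 5.4]
finger_gap: 44.1
time: 42.95
tool_pos: [489.4, -136.3, 109.6]
tcp_rot: [-180.0, -0.0, 95.5]
ft_force: [-0.0, 0.5, -1.6]
finger_gap: 44.1
t 43.0 pos [ 489.4 -136.3  109.6] rpy [-180.    -0.    95.5] gap 44.1 F [-0.   0.5 -1.6]
rotz -0.0 then tool d [-179.7   41.    -0.4]
```

View pics/s.png

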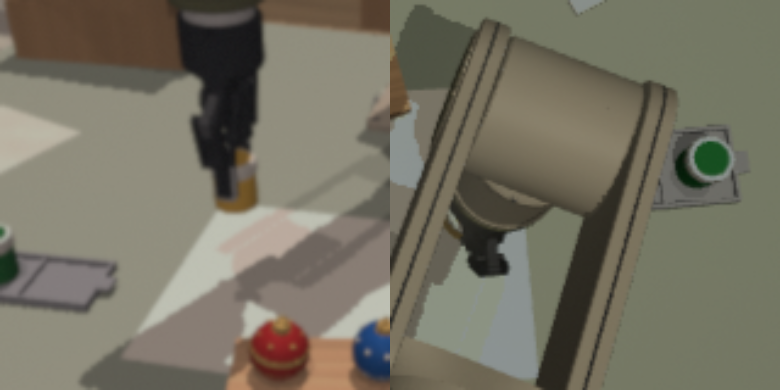

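```bash

python3 -m creep '{"translation":[[-12,3,0],[-24,5.5,0],[-35,8,0],[-38,8.5,0],[-32,7.5,0],[-24,5.5,0],[-14,3,0],[0,0,0],[0,0,0],[0,0,0]],"rotation":[[0,0,0],[0,0,0],[0,0,0],[0,0,0],[0,0,0],[0,0,0],[0,0,0],[0,0,0],[0,0,0],[0,0,0]],"claw":[38,38,38,38,38,38,38,38,38,38]}' 30
python3 go.py 547.4 -311.2 20.5 95.5
python3 -m creep '{"translation":[[0,0,15],[0,0,20],[0,0,18],[0,0,14],[0,0,9],[0,0,5],[0,0,3],[0,0,1],[0,0,0],[0,0,0]],"rotation":[[0,0,0],[0,0,0],[0,0,0],[0,0,0],[0,0,0],[0,0,0],[0,0,0],[0,0,0],[0,0,0],[0,0,0]],"claw":[38,38,38,38,38,38,38,38,38,38]}' 30
python3 go.py 547.4 -311.2 20.5 95.5
```

```text
time: 44.05
tool_pos: [547.2, -309.9, 109.4]
tcp_rot: [-180.0, -0.1, 95.5]
ft_force: [-0.0, 0.2, -1.0]
finger_gap: 43.5
t 44.0 pos [ 547.2 -309.9  109.4] rpy [-1.80e+02 -1.00e-01  9.55e+01] gap 43.5 F [-0.   0.2 -1. ]
rotz 0.0 then tool d [-1.3  0.1 88.9]
time: 45.05
tool_pos: [548.1, -310.9, 25.8]
tcp_rot: [179.9, 0.0, 95.5]
ft_force: [0.3, -0.3, -0.6]
finger_gap: 43.7
t 45.0 pos [ 548.1 -310.9   25.8] rpy [179.9   0.   95.5] gap 43.7 F [ 0.3 -0.3 -0.6]
rotz -0.0 then tool d [-0.2 -0.7  5.3]
```

```bash

python3 -m creep '{"translation":[[0,0,0.8],[0,0,0.8],[0,0,0.7],[0,0,0.7],[0,0,0.6],[0,0,0.5],[0,0,0]],"rotation":[[0,0,0],[0,0,0],[0,0,0],[0,0,0],[0,0,0],[0,0,0],[0,0,0]],"claw":[38,38,38,38,38,38,38]}' 20
python3 -m creep '{"translation":[[0,0,0.4],[0,0,0.4],[0,0,0]],"rotation":[[0,0,0],[0,0,0],[0,0,0]],"claw":[38,38,38]}' 20
```

```text
time: 45.75
tool_pos: [547.5, -310.6, 20.8]
tcp_rot: [-180.0, -0.0, 95.5]
ft_force: [-0.5, 0.3, 0.5]
finger_gap: 44.2
time: 46.05
tool_pos: [547.7, -310.7, 20.6]
tcp_rot: [180.0, 0.0, 95.5]
ft_force: [-2.9, 0.5, 4.7]
finger_gap: 44.2
```

Contact at the expected height. I release, lift, and back off to a clear spot near the start pose.

```bash

python3 -m creep '{"translation":[[0,0,-0.3],[0,0,0],[0,0,0],[0,0,0],[0,0,0],[0,0,0]],"rotation":[[0,0,0],[0,0,0],[0,0,0],[0,0,0],[0,0,0],[0,0,0]],"claw":[45,48,54,62,70,74]}' 20
python3 -m creep '{"translation":[[0,0,-5],[0,0,-10],[0,0,-20],[0,0,-25],[0,0,-25],[0,0,-25],[0,0,-20],[0,0,0],[0,0,0]],"rotation":[[0,0,0],[0,0,0],[0,0,0],[0,0,0],[0,0,0],[0,0,0],[0,0,0],[0,0,0],[0,0,0]],"claw":[74,74,74,74,74,74,74,74,74]}' 20
python3 -m creep '{"translation":[[10,-20,0],[20,-30,0],[20,-30,0],[20,-30,0],[20,-30,0],[10,-20,0],[0,0,0],[0,0,0]],"rotation":[[0,0,0],[0,0,0],[0,0,0],[0,0,0],[0,0,0],[0,0,0],[0,0,0],[0,0,0]],"claw":[74,74,74,74,74,74,74,74]}' 20
python3 - <<'E'
from m import *
for n in("top","scene"):
    d=snapshot(n);cv2.imwrite(f"pics/z_{n}.png",d["frame"][:,:,::-1])
    if n=="scene": print(P(d,[[547.5,-310.7,4],[547.5,-310.7,54]]))
E
```

```text
time: 46.65
tool_pos: [547.6, -310.6, 20.3]
tcp_rot: [-180.0, -0.0, 95.5]
ft_force: [0.8, 0.6, -0.9]
finger_gap: 73.7
time: 47.55
tool_pos: [548.0, -310.9, 151.3]
tcp_rot: [179.9, 0.1, 95.5]
ft_force: [0.5, 0.5, -0.1]
finger_gap: 74.0
time: 48.35
tool_pos: [378.4, -226.1, 149.6]
tcp_rot: [-180.0, -0.0, 95.5]
ft_force: [-0.0, 0.0, -0.0]
finger_gap: 74.2
[[156.06031659 195.24945886]
 [152.18830573 178.63386089]]
```

View pics/z_top.png

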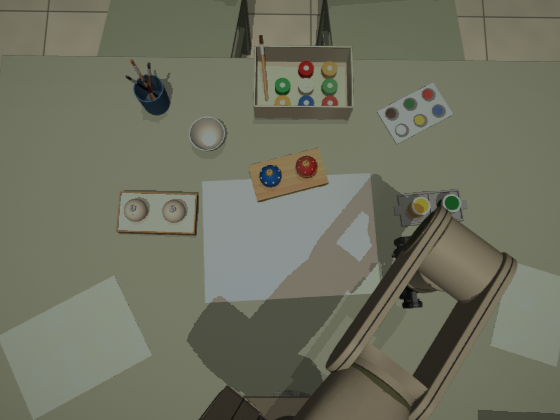

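View pics/z_scene.png

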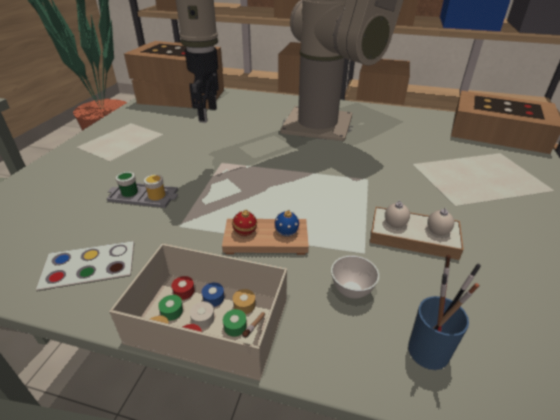

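Everything is in its place: blue (270,176) and red (306,166) are in the board, both whites are in the box, the pots are in separate bays, and the bowl is unmoved at (208,133). The gripper is clear of everything.

```bash
python3 -c "
from bench import *
s=sense();print(s['time'],s['ft_force'],abs(s['qd']).max())
print(hand_in())"
```

```text
48.45 [0.17417987 0.25553716 0.13780782] 0.6853174012889913
the job is handed in; nothing more can be done
None
```

I put all five things away and handed the job in at about 48 s of the 141 s allowed. In order, the blue and red baubles went into the drying board, the white one into the empty seat of the box of blanks, and the green and yellow pots into separate bays of the tray. Each was lowered slowly until I felt light contact (about 4 to 7 N), then released.

**Last checks:**
- The final pictures from both cameras show all five upright in their places.
- The bauble already in the box and the rinsing bowl look unmoved.
- The gripper was clear and touching nothing, with the wrist force near zero.
- Contact came within about 1 mm of the height expected for each seat and bay.

**One disagreement:** the scene camera reads about 2.5 to 4 mm farther in +y than the top camera. The gripper's known position sided with the top camera, so I used that for the placings. For the white bauble I trimmed the last millimetre with the scene camera, comparing the ball directly with its hole.

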